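# Roll the mixing jar up onto the bottle roller and start it

## Robot

A 6-joint arm with a two-finger parallel gripper is mounted at the origin on a cart in front of the work surface, level with it; the furniture and walls round the work are solid. World frame = base frame: x ahead of the robot, y to its left, z up, the work surface at z = 0. Lengths are in m, angles in rad, forces in N, time in s.
With the tool pointing down it reaches from about 0.375 to 0.975 m from the base axis. Payload 3.8 kg.
Tool frame: the origin (TCP) lies at the very end of the fingers, on their centre line; the grasp point (between the pads) lies bot.hold_point_z behind it (bot.hold_point_z is the distance from the TCP to the grasp point, in m); z points along the fingers, y is the line along which they close (so a half turn about z gives the same grasp; the last joint's range is limited). The gripper opens to 85 mm and grips with 20 to 120 N. Pads are 22 mm wide; open, the fingers measure 114 mm over their backs; the gripper's body (76 mm by 85 mm) begins 54 mm behind the grasp point. The pads swing forward as they close: fully open they stand 13 mm farther back than shut.
Start: joints at [1.169, 0.264, 1.604, -0, 1.274, -0.037], TCP at [0.241, 0.631, 0.231] pointing down, gripper open.
Joint ranges: [-2.63, 2.63], [-0.94, 2.18], [0.31, 2.57], [-1.31, 4.45], [0, 2.66], [-2.55, 2.55]. Speed limits (rad/s): [2.57, 2.57, 3.14, 3.14, 3.14, 3.14].

## Interface

Orientations are given as a rotation vector (axis times angle).
In Python, from workcell import bot gives the robot as it stands.
- The arm moves only by the shell command python3 jog.py FILE [OPENING] [FORCE], which reads ROWS from the file FILE. ROWS is a JSON object with one list for each field, all of the same length, 1 to 5, a row being the entries at one place: tx, ty, tz (the shift in m), turn (a turn about the tool's z in rad); each row shifts and turns the commanded pose from where the row before left it, along the tool's axes as they then stand; what a row does not reach is not made up. A row lasts 1/8 s, in which the tool goes at most 0.0625 m and 0.188 rad, less where a joint would pass 70% of its speed; a pose out of reach is approached as far as the arm can. OPENING is the opening from 0.0 (shut) to 1.0 (fully open), set as the command begins (- or left out keeps the last). The fingers move at their own pace and stop on an object; FORCE is the grip in N (left out, the last holds). Time passes only in rows, so rows that do not move let the fingers close. It prints the time, the measured TCP pose, the force, the opening and the grip force at its end. Input that does not fit is refused with a message, and nothing moves.
- bot.read_state(): the state, without advancing time (a new reading comes with each control period).
- bot.read_camera(name): name is "scene" or "top" or "wrist"; returns the picture (420x560x3 uint8, red, green, blue); there is no depth.
- bot.camera_info(name): a dict with "intrinsics" (3x3 intrinsics, pixels), "extrinsics" (4x4, takes a point from camera to world coordinates). Camera axes: x right, y down, z forward; pixel columns grow to the right and rows downward; lengths in m; the calibration is good to about 2 mm. The wrist camera is an equidistant fisheye: a pixel r from the principal point sees the ray r / f radians off the axis. A picture is of the moment at which its call begins: read the wrist's pose just before it. camera_info takes no time and is no camera call; for the wrist camera it gives the pose at the moment of the call.
- bot.finish_job(): hands the job in; it is judged then, once.
The state is a dict: "time": time; "q": joint angles; "joint_vel": joint speeds; "joint_torque": joint torques, N m; "tool_pos": TCP position; "tcp_rot": TCP orientation; "wrist_force": force on the tool from outside, world axes, zero at the start; "torque": the same for the moment, N m; "width": opening from 0.0 (shut) to 1.0 (fully open); "grip_force": force on a finger pad.
Only numpy, scipy, OpenCV 4.12 (cv2) and the standard library are available. Lean on these libraries where they do the work, as an engineer would, in place of code of your own. Each camera call takes 0.05 s, during which the arm holds its last target. There are 200 camera calls.

## Task

Roll the white mixing jar with the blue lid up the loading ramp of the bottle roller, over its front roller, until it lies in the hollow between the two black rollers. Push it slowly from behind with your fingers, never letting it run back down, and do not pick it up. Once it lies there, press the green start key fully down and let go; leave the red stop key and the other things on the bench alone.

Things in the scene. Friction and masses are not known exactly. Their poses are not given: they have to be found in the camera images.
- jar: White jar, blue lid, lying before the ramp. 100 mm long, body 58 mm across; rolls on two black rubber rings 60 mm across, 8 mm wide, 38 mm either side of the middle. Origin at its middle on the axis, 30 mm up when on the bench. y axis: along the jar to the lid; x, z turn as it rolls. 0.3 to 0.55 kg. Body smooth, rings grippy. Stays put on the level, rolls back down the ramp if let go.
- mixer: Bottle roller, fixed. Origin on the bench midway between its rollers; z up, x up the ramp (the way to push), y along the rollers. White end cheeks 142 mm apart inside, 46 mm high. Behind the rollers the drive housing, x = 35 to 69 mm, 58 mm high; its face is the back stop; on top the green start key at y = +32 mm, the red stop key at y = -32 mm a black knob between, 67 mm high.
- nest (a point): Where the jar's middle lies when it rests on both rollers: 46.5 mm above the bench, midway between them; frame as the bottle roller. The black rubber rollers are 18 mm thick, 132 mm long, turn stiffly; axles 13 mm up, 20 mm before and behind this point. The jar's middle passes over the front roller 52 mm up, then drops 5 mm into the hollow and stays.
- ramp_foot (a point): Middle of the ramp's lower edge, on the bench, at x = -112 mm of the bottle roller; same frame. The aluminium ramp rises at 13 degrees (0.2309 mm per mm) to 19 mm up at x = -31 mm, flush with the front roller. White guide rails stand 11 mm above it on both sides, 134 mm apart inside.
- start_top (a point): Centre of the upper face of the green start key, 17 mm across, about 75 mm above the bench; it is pressed straight down.
- start (a joint): Travel of the start key in m: 0 is up, 0.005 fully down; springs back; needs about 4 N.
- stop (a joint): Travel of the red stop key in m: 0 is up, 0.005 fully down.
- dropper_1: Amber dropper bottle, 33 x 34 x 102 mm, origin under its base. Not part of the job.
- dropper_2: Amber dropper bottle, 33 x 34 x 102 mm, origin under its base. Not part of the job.
- timer: White round timer with a red top, 58 mm across, 36 mm high, origin under its base. Not part of the job.
- swab_tub: Clear tub of cotton swabs, 77 mm across, 80 mm high, origin under its base. Not part of the job.
- tape_roll: Roll of tape lying flat, 96 mm across, 25 mm high, origin under its centre. Not part of the job.
- reagent_white: White reagent bottle, 27 mm across, 51 mm high, origin under its base. Not part of the job.
- reagent_amber: Amber reagent bottle with a yellow cap, 31 mm across, 61 mm high, origin under its base. Not part of the job.

How it is judged:
By the outcome, as a careful person would: the job done as asked, in the order asked, and still so for the second after the job is handed in, with the robot touching nothing.
It also fails if it takes over 45 s, if anything falls off the work surface, if the arm or the gripper's body presses on something with over 40 N, if the wrist force passes 120 N, or if a joint passes its speed limit or range.

## Working session

There is one attempt and no reset: what is moved stays moved. The work goes in short steps, Python scripts to look and compute and a shell command to move; the robot and the scene stay as the last step left them, time stands still between calls to the robot, and variables do not carry over. Pictures are saved under pics/ and viewed, at most 11 in all, crops included, and the job is handed in when it is done.

```bash
ls; mkdir -p pics
python3 - <<'E'
from workcell import bot
import cv2
for n in("scene","top"):
    im=bot.read_camera(n); cv2.imwrite(f"pics/{n}0.png",im[:,:,::-1])
    i=bot.camera_info(n); print(n,i["intrinsics"],i["extrinsics"])
print(bot.read_state(),bot.hold_point_z)
E
```

```text
jog.py
pics
workcell.py
scene [[385.70235387   0.         284.44260196]
 [  0.         385.70235387 211.00210917]
 [  0.           0.           1.        ]] [[ 0.97652956 -0.14513087  0.15914476  0.40332608]
 [-0.21537682 -0.66378048  0.71624598 -0.66781835]
 [ 0.00168779 -0.73371146 -0.67945908  0.6583245 ]
 [ 0.          0.          0.          1.        ]]
top [[464.58091486   0.         276.72570933]
 [  0.         464.58091486 202.63142036]
 [  0.           0.           1.        ]] [[-0.01901136 -0.99731052  0.0707834   0.43493818]
 [-0.99947577  0.02081277  0.0247996  -0.07411972]
 [-0.02620611 -0.07027482 -0.99718338  1.2631639 ]
 [ 0.          0.          0.          1.        ]]
{'time': 0.1, 'q': array([ 1.16909904e+00,  2.64705258e-01,  1.60530088e+00,  5.41233376e-06,
        1.27371960e+00, -3.68777151e-02]), 'joint_vel': array([-0.00137421, -0.00150501, -0.00239389,  0.00188767,  0.00053726,
       -0.00024101]), 'joint_torque': array([-3.09671104e-04, -5.16703606e+01, -3.68589628e+01, -7.86924079e-05,
        6.33269374e-03,  1.63772079e-06]), 'tool_pos': array([0.24053955, 0.62993863, 0.23003379]), 'tcp_rot': array([-0.56980167, -3.08900838,  0.00326815]), 'wrist_force': array([-1.09316059, -0.2980408 , -0.52478162]), 'torque': array([-0.01086588,  0.04907668,  0.03726418]), 'grip_force': 0.0, 'width': 0.9981220943245023} 0.0187
```

View pics/scene0.png

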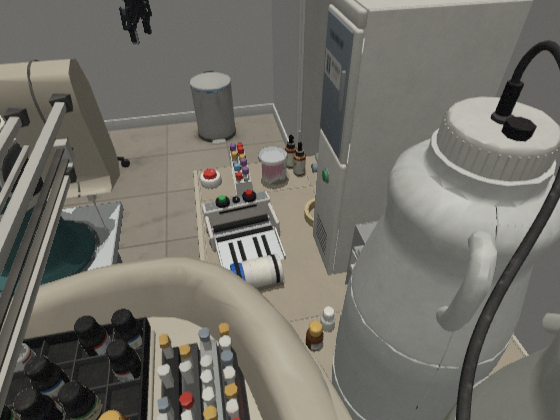

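View pics/top0.png

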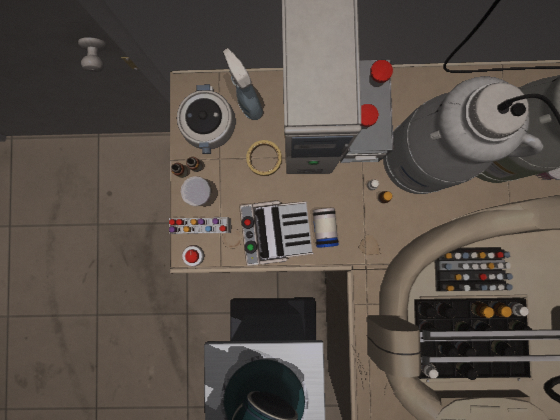

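The scene view shows the jar at about (258,272) before the ramp, with the mixer's keys at green (222,201) and red (249,195). The top view shows the jar at (326,228) with its lid downward, green at (250,247) and red at (248,222). The push direction is image-left in the top view. I'll enlarge both.

Run:
```python
import cv2,numpy as np
a=cv2.imread("pics/top0.png")[190:275,230:350]; b=cv2.imread("pics/scene0.png")[180:300,190:300]
a=cv2.resize(a,None,fx=4.5,fy=4.5,interpolation=cv2.INTER_CUBIC); b=cv2.resize(b,None,fx=2.3,fy=2.3,interpolation=cv2.INTER_CUBIC)
c=np.zeros((max(len(a),len(b)),800,3),np.uint8); c[:len(a),:540]=a; c[:len(b),545:545+b.shape[1]]=b
cv2.imwrite("pics/zoom.png",c)
```

```text
(no output)
```

View pics/zoom.png

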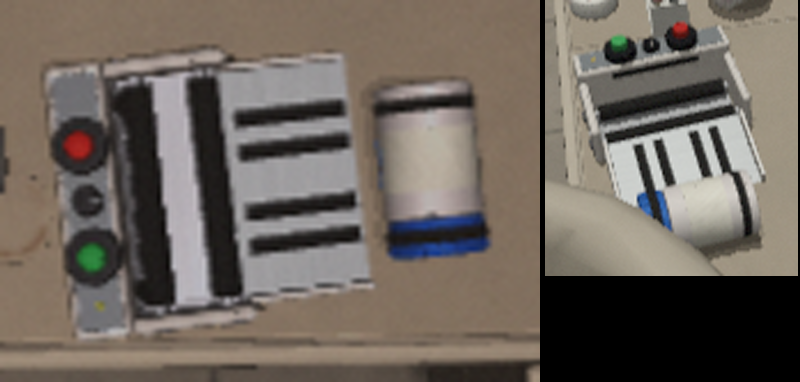

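The zoom shows the red key at crop (78,145), the green key at (92,257), the front roller at about (215,187), the ramp foot edge from (345,55) to (372,287), and the jar spanning (375..488, 85..258). The jar is almost parallel to the rollers. Next I'll measure these.

```bash
cat > h.py <<'E'
import cv2,numpy as np
from workcell import bot
def ray(n,p):
    i=bot.camera_info(n);K=i["intrinsics"];T=i["extrinsics"]
    d=T[:3,:3]@np.linalg.solve(K,[p[0],p[1],1]);return T[:3,3],d/np.linalg.norm(d)
def plane(n,p,z):
    o,d=ray(n,p);return o+d*(z-o[2])/d[2]
def tri(p,q):
    a,u=ray("top",p);b,v=ray("scene",q)
    s=np.linalg.lstsq(np.c_[u,-v],b-a,rcond=None)[0]
    P,Q=a+u*s[0],b+v*s[1];return (P+Q)/2,np.linalg.norm(P-Q)
def mask(im,c):
    im=im.astype(int);r,g,b=im[...,0],im[...,1],im[...,2]
    return {"r":(r>110)&(g<60)&(b<70),"g":(g>r+35)&(g>b+20),"b":(b>r+50)&(b>g+30)}[c].astype(np.uint8)
def cen(im,c,box):
    x0,y0,x1,y1=box;m=mask(im,c)[y0:y1,x0:x1]
    n,l,s,ce=cv2.connectedComponentsWithStats(m)
    if n<2:return None
    k=1+np.argmax(s[1:,4]);return ce[k]+[x0,y0],s[k]
E
python3 - <<'E'
from h import *
np.set_printoptions(precision=4,suppress=True)
t=cv2.imread("pics/top0.png")[:,:,::-1];s=cv2.imread("pics/scene0.png")[:,:,::-1]
P={}
for c in "rgb":
    a=cen(t,c,(230,190,350,275));b=cen(s,c,(190,180,300,300));print(c,a,b)
    P[c],e=tri(a[0],b[0]);print(P[c],e*1e3,plane("top",a[0],.075),plane("scene",b[0],.075))
d=P["r"]-P["g"];print("yaw of mixer y from keys", np.arctan2(-d[1],-d[0]),np.linalg.norm(d))
Z=lambda x,y:(230+x/4.5-.4,190+y/4.5-.4)
for nm,p,z in [("foot a",(345,57),.008),("foot b",(371,286),.008),("jar TL",(375,86),.03),("jar TR",(471,81),.03),("jar BR",(488,248),.03),("jar BL",(391,258),.03),
 ("roller top",(202,80),.022),("roller bot",(230,296),.022),("stripe1 r",(360,233),.004),("stripe1 l",(250,246),.016),("stripe0 r",(343,106),.004),("stripe0 l",(237,119),.016)]:
    print(nm,plane("top",Z(*p),z))
E
```

```text
r (array([246.88, 221.72]), array([14, 29,  6,  6, 25], dtype=int32)) (array([248.4783, 191.7391]), array([56, 10,  6,  5, 23], dtype=int32))
[0.4719 0.033  0.0727] 0.009418165427908298 [0.4719 0.0328 0.075 ] [0.4717 0.0303 0.075 ]
g (array([249.8   , 246.6667]), array([17, 54,  6,  6, 30], dtype=int32)) (array([221.8  , 198.075]), array([29, 15,  7,  7, 40], dtype=int32))
[0.4081 0.0267 0.0701] 0.19953428944894433 [0.4081 0.0263 0.075 ] [0.4081 0.0209 0.075 ]
b (array([327.3148, 244.7593]), array([87, 53, 21,  4, 54], dtype=int32)) (array([241.14, 270.68]), array([48, 83,  7, 17, 50], dtype=int32))
[ 0.4165 -0.174   0.0449] 15.63975538098662 [ 0.4093 -0.1711  0.075 ] [ 0.4232 -0.1988  0.075 ]
yaw of mixer y from keys -3.042710507054986 0.06422393615342573
foot a [ 0.5234 -0.1228  0.008 ]
foot b [ 0.3862 -0.1351  0.008 ]
jar TL [ 0.5043 -0.1393  0.03  ]
jar TR [ 0.5061 -0.1958  0.03  ]
jar BR [ 0.4079 -0.203   0.03  ]
jar BL [ 0.4031 -0.1461  0.03  ]
roller top [ 0.5104 -0.037   0.022 ]
roller bot [ 0.3823 -0.0512  0.022 ]
stripe1 r [ 0.4177 -0.1295  0.004 ]
stripe1 l [ 0.4114 -0.0635  0.016 ]
stripe0 r [ 0.4941 -0.1211  0.004 ]
stripe0 l [ 0.487  -0.0573  0.016 ]
```

Run:
```python
from h import *
from scipy.spatial.transform import Rotation as R
np.set_printoptions(precision=3,suppress=True)
print("hose candidates")
for p in [(382,320),(390,280),(410,250),(440,230),(480,217)]:
    best=[]
    for q in [(30,285),(60,273),(100,265),(150,261),(190,266),(230,285),(260,310),(290,345),(310,380),(330,415)]:
        P,e=tri(p,q);best.append((round(e,3),q,P))
    for b in sorted(best,key=lambda b:b[0])[:2]:print(p,*b)
print("cabinet",tri((348,172),(330,272)))
def proj(n,P):
    i=bot.camera_info(n);T=np.linalg.inv(i["extrinsics"]);c=T[:3,:3]@P+T[:3,3];u=i["intrinsics"]@c;return u[:2]/u[2]
for P in [(0,0,0),(0,0,.4),(.24,.63,.23)]:print(P,proj("top",np.array(P)),proj("scene",np.array(P)))
m=R.from_rotvec(bot.read_state()["tcp_rot"]).as_matrix();print(m)
```

```text
hose candidates
(382, 320) 0.022 (100, 265) [ 0.237 -0.275  0.235]
(382, 320) 0.044 (150, 261) [ 0.269 -0.271  0.225]
(390, 280) 0.015 (190, 266) [ 0.34  -0.294  0.224]
(390, 280) 0.038 (150, 261) [ 0.316 -0.293  0.247]
(410, 250) 0.002 (230, 285) [ 0.399 -0.341  0.225]
(410, 250) 0.041 (260, 310) [ 0.416 -0.355  0.177]
(440, 230) 0.008 (260, 310) [ 0.436 -0.402  0.245]
(440, 230) 0.025 (290, 345) [ 0.453 -0.423  0.187]
(480, 217) 0.004 (310, 380) [ 0.469 -0.494  0.235]
(480, 217) 0.013 (290, 345) [ 0.459 -0.473  0.281]
cabinet (array([ 0.594, -0.23 ,  0.064]), np.float64(0.004362108759299855))
(0, 0, 0) [264.378 400.475] [ 43.198 255.002]
(0, 0, 0.4) [252.601 479.648] [-67.555  83.31 ]
(0.24, 0.63, 0.23) [-25.667 329.199] [142.464  41.979]
[[-0.934  0.357 -0.001]
 [ 0.357  0.934 -0.002]
 [ 0.    -0.002 -1.   ]]
```
Hose at y ≈ -0.27 to -0.34 edge, z≈0.23 (centre maybe lower), x 0.24..0.47. Tube diam ~? Start TCP y = -0.2 - .011-ish -0.02 = -0.225. Gripper body half-depth 38-43 → -0.268. Hose at x=0.34 y=-0.294, at x=0.40 y=-0.34. TCP at x≈.457: hose edge there at y~-.43. Fine: distance from (0.4,-0.34) to (.457,-.225) = .128. Wrist/forearm: forearm comes from above-inward (base side) with tool-down; wrist 5 height maybe z≥0.2+. The forearm from elbow toward wrist over line base->tcp at angle -0.46 rad: point at (0.27,-0.13) hose at (.237,-.275); ok distance .14.

The hose sits at about y=-0.28 to -0.34 and z≈0.23. It stays clear of the approach, so I'll travel above the jar's rear side at the present height.

```bash
echo '{"tx":[-0.034, -0.034, -0.034, -0.034, -0.034], "ty":[-0.048, -0.048, -0.048, -0.048, -0.048], "tz":[0, 0, 0, 0, 0], "turn":[0, 0, 0, 0, 0]}' > rows.txt && python3 jog.py rows.txt 0.3 20
echo '{"tx":[-0.034, -0.034, -0.034, -0.034, -0.034], "ty":[-0.048, -0.048, -0.048, -0.048, -0.048], "tz":[0, 0, 0, 0, 0], "turn":[0, 0, 0, 0, 0]}' > rows.txt && python3 jog.py rows.txt
echo '{"tx":[-0.034, -0.034, -0.034, -0.034, 0], "ty":[-0.048, -0.048, -0.048, -0.048, 0], "tz":[0, 0, 0, 0, 0], "turn":[0, 0, 0, 0, 0.15]}' > rows.txt && python3 jog.py rows.txt
echo '{"tx":[0, 0, 0, 0, 0], "ty":[0, 0, 0, 0, 0], "tz":[0, 0, 0, 0, 0], "turn":[0.16, 0.16, 0.16, 0.16, 0.16]}' > rows.txt && python3 jog.py rows.txt
echo '{"tx":[0, 0, 0], "ty":[0, 0, 0], "tz":[0, 0, 0], "turn":[0.157, 0, 0]}' > rows.txt && python3 jog.py rows.txt
```

```bash
cat >> h.py <<'E'
from scipy.spatial.transform import Rotation as R
N=np.array([.4448,-.0225]);X=np.array([-.1,.995]);Y=np.array([-.995,-.1])
def where():
    s=bot.read_state();m=R.from_rotvec(s["tcp_rot"]).as_matrix();d=s["tool_pos"][:2]-N
    print("t %.2f mixer x %.4f y %.4f z %.4f"%(s["time"],d@X,d@Y,s["tool_pos"][2]),"toolx in mixer",(m[:2,0]@X).round(3),(m[:2,0]@Y).round(3),"F",s["wrist_force"].round(1),"w",round(s["width"],3))
E
python3 - <<'E'
from h import *
where(); print(bot.read_state()["q"].round(2))
w=bot.read_camera("wrist")
cv2.imwrite("pics/w1.png",w[:,:,::-1])
i=bot.camera_info("wrist");print(i)
E
```

```text
time: 0.72
tool_pos: [0.3139, 0.3437, 0.2308]
tcp_rot: [0.569, 3.09, -0.001]
wrist_force: [1.0, -0.1, -1.2]
width: 0.3
grip_force: 0.0
time: 1.35
tool_pos: [0.387, 0.0591, 0.2312]
tcp_rot: [0.569, 3.089, 0.0]
wrist_force: [0.5, -0.8, 0.1]
width: 0.301
grip_force: 0.0
time: 1.98
tool_pos: [0.446, -0.1708, 0.2309]
tcp_rot: [-0.813, -3.034, 0.001]
wrist_force: [-0.6, 1.3, -0.1]
width: 0.302
grip_force: 0.0
time: 2.6
tool_pos: [0.4453, -0.1669, 0.2307]
tcp_rot: [-1.926, -2.481, 0.0]
wrist_force: [0.4, -0.7, -0.0]
width: 0.303
grip_force: 0.0
time: 2.98
tool_pos: [0.4456, -0.1669, 0.2311]
tcp_rot: [-2.106, -2.331, 0.0]
wrist_force: [-1.3, 0.1, -0.4]
width: 0.299
grip_force: 0.0
t 2.98 mixer x -0.1438 y 0.0137 z 0.2311 toolx in mixer 1.0 0.001 F [-1.3  0.1 -0.4] w 0.299
[-0.41 -0.12  2.01 -0.    1.25 -0.51]
{'intrinsics': array([[325.1922621 ,   0.        , 279.19180396],
       [  0.        , 325.1922621 , 212.92212489],
       [  0.        ,   0.        ,   1.        ]]), 'extrinsics': array([[ 9.94856507e-01,  9.77170771e-02,  2.66815086e-02,
         4.39715861e-01],
       [ 1.01293991e-01, -9.60343746e-01, -2.59768006e-01,
        -1.00432662e-01],
       [ 2.39649640e-04,  2.61134568e-01, -9.65302378e-01,
         3.74476283e-01],
       [ 0.00000000e+00,  0.00000000e+00,  0.00000000e+00,
         1.00000000e+00]])}
```

View pics/w1.png

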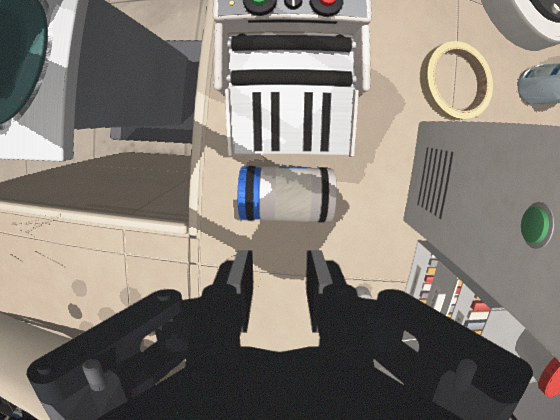

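The wrist view shows the jar at (238..335, 167..222). The ramp foot edge runs (231,155) to (355,155), the front roller (231,78) to (353,77), and the finger tips are at (243,255) and (318,255). I'll cast these points with the fisheye model.

```bash
cat >> h.py <<'E'
def wp(p,z,i=None):
    i=i or bot.camera_info("wrist");K=i["intrinsics"];T=i["extrinsics"]
    v=np.array([p[0]-K[0,2],p[1]-K[1,2]]);r=np.hypot(*v);t=r/K[0,0]
    d=T[:3,:3]@np.r_[v/r*np.sin(t),np.cos(t)];o=T[:3,3];P=o+d*(z-o[2])/d[2]
    return P, np.array([(P[:2]-N)@X,(P[:2]-N)@Y])
E
python3 - <<'E'
from h import *
np.set_printoptions(precision=4,suppress=True)
for nm,p,z in [("foot l",(231,155),.0),("foot r",(355,155),.0),("railtop far l",(229,88),.03),("rail r",(356,90),.03),("roller l",(231,78),.022),("roller r",(353,77),.022),
 ("roller2 l",(231,44),.022),("roller2 r",(352,43),.022),("jar l",(238,195),.03),("jar r",(335,195),.03),("jar back ring l",(251,221),.03),("back ring r",(324,221),.03),("front l",(251,167),.03),("front r",(324,167),.03)]:print(nm,*wp(p,z))
E
```

```text
foot l [ 0.3875 -0.1377  0.    ] [-0.1089  0.0685]
foot r [ 0.5312 -0.1224  0.    ] [-0.108 -0.076]
railtop far l [ 0.3831 -0.0634  0.03  ] [-0.0345  0.0655]
rail r [ 0.5166 -0.0506  0.03  ] [-0.0351 -0.0686]
roller l [ 0.3828 -0.0514  0.022 ] [-0.0225  0.0645]
roller r [ 0.5136 -0.0354  0.022 ] [-0.0197 -0.0671]
roller2 l [ 0.3786 -0.0128  0.022 ] [0.0162 0.0649]
roller2 r [0.5089 0.0034 0.022 ] [ 0.0194 -0.0664]
jar l [ 0.4026 -0.1776  0.03  ] [-0.1501  0.0575]
jar r [ 0.5079 -0.1668  0.03  ] [-0.1499 -0.0483]
jar back ring l [ 0.4191 -0.2055  0.03  ] [-0.1795  0.0439]
back ring r [ 0.4998 -0.1973  0.03  ] [-0.1795 -0.0372]
front l [ 0.4142 -0.1457  0.03  ] [-0.1195  0.0428]
front r [ 0.4918 -0.1376  0.03  ] [-0.1192 -0.0353]
```

```bash
echo '{"tx":[-0.032, -0.032, 0, 0, 0], "ty":[0.0055, 0.0055, 0, 0, 0], "tz":[0, 0, 0.04, 0.05, 0.05], "turn":[0, 0, 0, 0, 0]}' > rows.txt && python3 jog.py rows.txt
echo '{"tx":[0, 0, 0, 0], "ty":[0, 0, 0, 0], "tz":[0.04, 0.028, 0, 0], "turn":[0, 0, 0, 0]}' > rows.txt && python3 jog.py rows.txt
python3 - <<'E'
from h import *
where()
cv2.imwrite("pics/w2.png",bot.read_camera("wrist")[:,:,::-1])
E
```

```text
time: 3.65
tool_pos: [0.4633, -0.23, 0.0903]
tcp_rot: [2.106, 2.329, 0.0]
wrist_force: [1.0, 0.2, 0.2]
width: 0.3
grip_force: 0.0
time: 4.15
tool_pos: [0.4639, -0.2301, 0.0243]
tcp_rot: [2.107, 2.328, 0.001]
wrist_force: [1.4, 0.6, -0.4]
width: 0.302
grip_force: 0.0
t 4.15 mixer x -0.2085 y 0.0018 z 0.0243 toolx in mixer 1.0 -0.001 F [ 1.4  0.6 -0.4] w 0.302
```

View pics/w2.png

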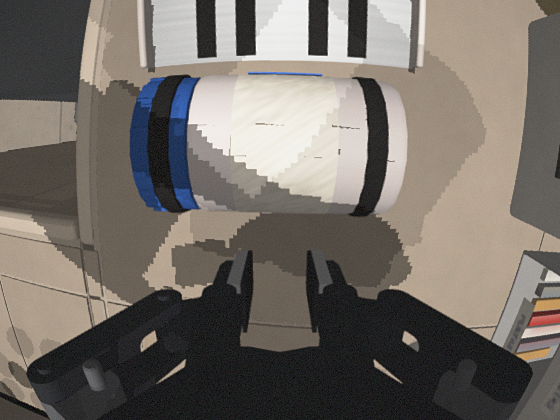

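The fingers are squarely behind the smooth body, between the rings. Now I'll start a slow push along the level.

```bash
echo '{"tx":[0.005, 0.005, 0.004, 0.003, 0.003], "ty":[0, 0, 0, 0, 0], "tz":[0, 0, 0, 0, 0], "turn":[0, 0, 0, 0, 0]}' > rows.txt && python3 jog.py rows.txt
echo '{"tx":[0.004, 0.004, 0.004, 0.004, 0.004], "ty":[0, 0, 0, 0, 0], "tz":[0, 0, 0, 0, 0], "turn":[0, 0, 0, 0, 0]}' > rows.txt && python3 jog.py rows.txt
echo '{"tx":[0.004, 0.004, 0.004, 0.004, 0.004], "ty":[0, 0, 0, 0, 0], "tz":[0, 0, -0.0005, -0.0009, -0.0009], "turn":[0, 0, 0, 0, 0]}' > rows.txt && python3 jog.py rows.txt
python3 - <<'E'
from h import *
where()
cv2.imwrite("pics/w3.png",bot.read_camera("wrist")[:,:,::-1])
E
```

```text
time: 4.82
tool_pos: [0.4611, -0.2095, 0.0234]
tcp_rot: [2.108, 2.329, -0.0]
wrist_force: [-0.5, -0.3, -0.2]
width: 0.302
grip_force: 0.0
time: 5.45
tool_pos: [0.459, -0.1895, 0.0233]
tcp_rot: [-2.109, -2.329, 0.0]
wrist_force: [0.1, -0.6, 0.1]
width: 0.295
grip_force: 0.1
time: 6.08
tool_pos: [0.4579, -0.1703, 0.0262]
tcp_rot: [2.107, 2.327, 0.0]
wrist_force: [0.4, -3.3, 1.9]
width: 0.301
grip_force: 1.6
t 6.08 mixer x -0.1484 y 0.0017 z 0.0262 toolx in mixer 1.0 -0.001 F [ 0.4 -3.3  1.9] w 0.301
```

View pics/w3.png

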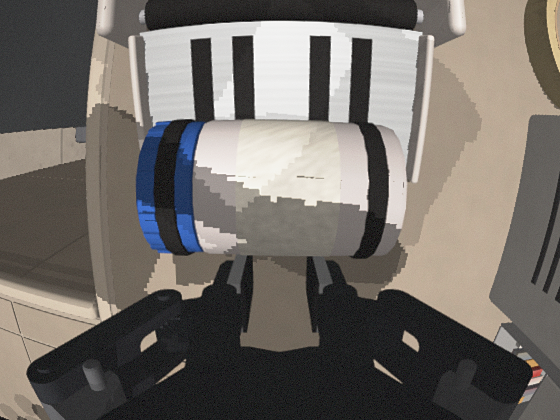

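The jar has started up the ramp, square between the rails, with both fingers in contact. Continuing.

```bash
for k in 1; do :; done
echo '{"tx":[0.004, 0.004, 0.004, 0.004, 0.004], "ty":[0, 0, 0, 0, 0], "tz":[-0.0009, -0.0009, -0.0009, -0.0009, -0.0009], "turn":[0, 0, 0, 0, 0]}' > rows.txt && python3 jog.py rows.txt
echo '{"tx":[0.004, 0.004, 0.004, 0.004, 0.004], "ty":[0, 0, 0, 0, 0], "tz":[-0.0009, -0.0009, -0.0009, -0.0009, -0.0009], "turn":[0, 0, 0, 0, 0]}' > rows.txt && python3 jog.py rows.txt
echo '{"tx":[0.004, 0.004, 0.004, 0.004, 0.004], "ty":[0, 0, 0, 0, 0], "tz":[-0.0009, -0.0009, -0.0009, -0.0009, -0.0009], "turn":[0, 0, 0, 0, 0]}' > rows.txt && python3 jog.py rows.txt
python3 - <<'E'
from h import *
where()
cv2.imwrite("pics/w4.png",bot.read_camera("wrist")[:,:,::-1])
E
```

```text
time: 6.75
tool_pos: [0.4551, -0.1497, 0.0302]
tcp_rot: [2.109, 2.329, -0.0]
wrist_force: [0.8, -3.7, 0.8]
width: 0.301
grip_force: 1.6
time: 7.38
tool_pos: [0.4531, -0.1298, 0.0346]
tcp_rot: [-2.109, -2.329, 0.0]
wrist_force: [0.2, -3.3, 1.8]
width: 0.299
grip_force: 1.6
time: 8.0
tool_pos: [0.4511, -0.1099, 0.0391]
tcp_rot: [-2.109, -2.329, 0.0]
wrist_force: [0.5, -3.4, 2.1]
width: 0.3
grip_force: 1.6
t 8.00 mixer x -0.0876 y 0.0025 z 0.0391 toolx in mixer 1.0 -0.001 F [ 0.5 -3.4  2.1] w 0.3
```

View pics/w4.png

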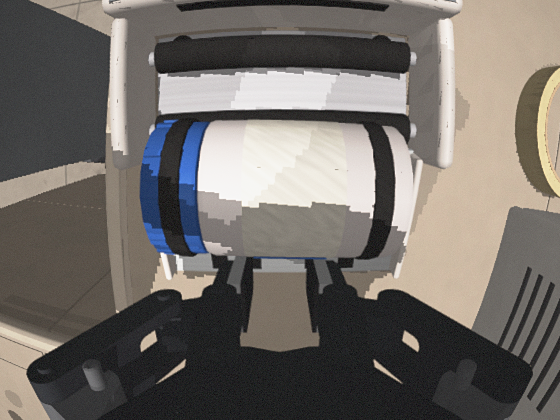

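The jar is at about x=-48 mm, square, and near the front roller. Continuing up and over it.

```bash
echo '{"tx":[0.004, 0.004, 0.004, 0.003, 0.003], "ty":[0, 0, 0, 0, 0], "tz":[-0.0009, -0.0009, -0.0009, -0.0006, -0.0004], "turn":[0, 0, 0, 0, 0]}' > rows.txt && python3 jog.py rows.txt
echo '{"tx":[0.003, 0.003, 0.003, 0.003, 0.003], "ty":[0, 0, 0, 0, 0], "tz":[-0.0002, 0, 0, 0, 0], "turn":[0, 0, 0, 0, 0]}' > rows.txt && python3 jog.py rows.txt
echo '{"tx":[0.003, 0.003, 0.003, 0.003, 0], "ty":[0, 0, 0, 0, 0], "tz":[0.0002, 0.0003, 0.0003, 0.0003, 0], "turn":[0, 0, 0, 0, 0]}' > rows.txt && python3 jog.py rows.txt
python3 - <<'E'
from h import *
where()
cv2.imwrite("pics/w5.png",bot.read_camera("wrist")[:,:,::-1])
E
```

```text
time: 8.68
tool_pos: [0.4495, -0.0923, 0.043]
tcp_rot: [2.108, 2.328, -0.0]
wrist_force: [0.2, -3.2, 1.8]
width: 0.295
grip_force: 1.6
time: 9.3
tool_pos: [0.4476, -0.0769, 0.0428]
tcp_rot: [-2.108, -2.328, 0.0]
wrist_force: [0.3, -0.1, -0.3]
width: 0.303
grip_force: 0.0
time: 9.93
tool_pos: [0.4466, -0.0652, 0.0418]
tcp_rot: [-2.108, -2.329, 0.0]
wrist_force: [0.2, 0.5, 0.1]
width: 0.301
grip_force: 0.0
t 9.93 mixer x -0.0427 y 0.0024 z 0.0418 toolx in mixer 1.0 -0.001 F [0.2 0.5 0.1] w 0.301
```

View pics/w5.png

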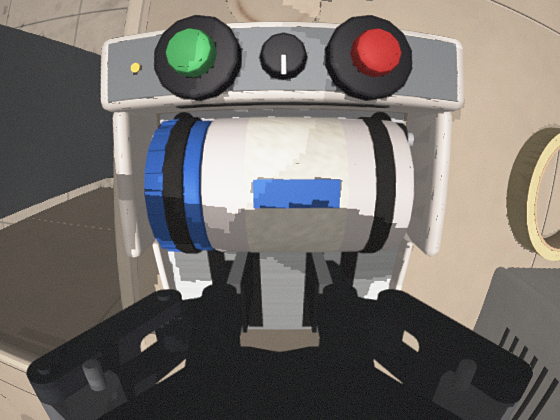

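The jar lies in the hollow with no contact force on the fingers. The green key is at (190,50). I'll back off, rise, close the fingers and measure the key from two wrist positions.

```bash
echo '{"tx":[-0.01, -0.02, 0, 0, 0], "ty":[0, 0, 0, 0, 0], "tz":[0, 0, -0.04, -0.05, -0.04], "turn":[0, 0, 0, 0, 0]}' > rows.txt && python3 jog.py rows.txt 0.0
echo '{"tx":[0, 0, 0], "ty":[0, 0, 0], "tz":[0, 0, 0], "turn":[0, 0, 0]}' > rows.txt && python3 jog.py rows.txt
python3 - <<'E'
from h import *
where();i=bot.camera_info("wrist");w=bot.read_camera("wrist");cv2.imwrite("pics/w6.png",w[:,:,::-1])
np.savez("v1.npz",w=w,K=i["intrinsics"],T=i["extrinsics"])
for c in "rgb":
    for z in(.075,.0465):
        a=cen(w,c,(100,0,460,250));print(c,a[0],a[1],z,*wp(a[0],z,i))
E
echo '{"tx":[0.03, 0.03, 0, 0], "ty":[-0.02, -0.02, 0, 0], "tz":[0, 0, 0, 0], "turn":[0, 0, 0, 0]}' > rows.txt && python3 jog.py rows.txt
python3 - <<'E'
from h import *
where();i=bot.camera_info("wrist");w=bot.read_camera("wrist")
v=np.load("v1.npz");j=dict(intrinsics=v["K"],extrinsics=v["T"])
for c in "rg":
    a=cen(v["w"],c,(100,0,460,250))[0];b=cen(w,c,(100,0,460,250));print(b[1]);b=b[0]
    # intersect the two rays
    o1=j["extrinsics"][:3,3];d1=wp(a,0,j)[0]-o1;o2=i["extrinsics"][:3,3];d2=wp(b,0,i)[0]-o2
    s=np.linalg.lstsq(np.c_[d1,-d2],o2-o1,rcond=None)[0];P,Q=o1+s[0]*d1,o2+s[1]*d2
    M=(P+Q)/2;print(c,M,np.linalg.norm(P-Q),[(M[:2]-N)@X,(M[:2]-N)@Y])
E
```

```text
time: 10.6
tool_pos: [0.4501, -0.0962, 0.1739]
tcp_rot: [2.109, 2.327, 0.001]
wrist_force: [-0.3, 0.6, 0.4]
width: -0.003
grip_force: 0.0
time: 10.98
tool_pos: [0.4484, -0.0951, 0.1701]
tcp_rot: [-2.107, -2.326, 0.002]
wrist_force: [-0.2, 0.0, -0.6]
width: 0.003
grip_force: 0.0
t 10.97 mixer x -0.0726 y 0.0037 z 0.1701 toolx in mixer 1.0 -0.001 F [-0.2  0.  -0.6] w 0.003
r [328.20754717  53.8490566 ] [217  44  22  17  53] 0.075 [0.47238017 0.03018233 0.075     ] [ 0.0496609 -0.0327105]
r [328.20754717  53.8490566 ] [217  44  22  17  53] 0.0465 [0.4758886  0.03722039 0.0465    ] [ 0.05631293 -0.03690519]
g [239.22167488  51.1773399 ] [128  40  23  23 406] 0.075 [0.40777292 0.02557916 0.075     ] [0.05154148 0.03203402]
g [239.22167488  51.1773399 ] [128  40  23  23 406] 0.0465 [0.4035606  0.03206714 0.0465    ] [0.05841824 0.03557649]
b [220.07422969 121.20168067] [114  86  17  72 714] 0.075 [ 0.39881066 -0.02785012  0.075     ] [-0.00072443  0.0462944 ]
b [220.07422969 121.20168067] [114  86  17  72 714] 0.0465 [ 0.39352732 -0.0277471   0.0465    ] [-9.35942987e-05  5.15410266e-02]
time: 11.52
tool_pos: [0.404, -0.0397, 0.1714]
tcp_rot: [-2.108, -2.329, 0.001]
wrist_force: [0.2, 1.2, -0.2]
width: -0.001
grip_force: 0.0
t 11.53 mixer x -0.0130 y 0.0423 z 0.1714 toolx in mixer 1.0 -0.001 F [ 0.2  1.2 -0.2] w -0.001
[268 122  20  22  67]
r [0.47266453 0.03142375 0.06812637] 0.0014040812320418046 [np.float64(0.05086767811152453), np.float64(-0.033117585929034486)]
[181 119  23  23 401]
g [0.40781532 0.02557711 0.07510548] 6.927565473446322e-05 [np.float64(0.05153518733744068), np.float64(0.0319920415050656)]
```

View pics/w6.png

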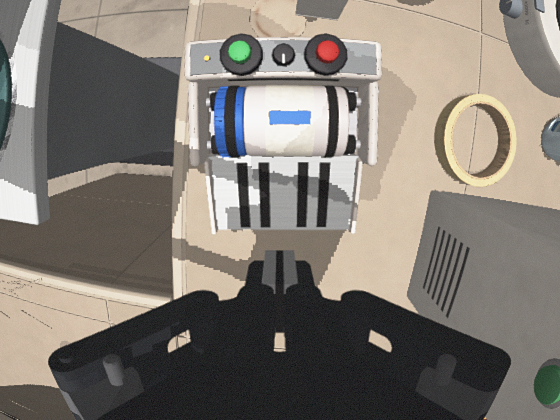

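The jar lies in the nest over both rollers, square and between the cheeks. The green key is at mixer (51.5, 32.0) mm, 75 mm high, and both views agree. I'll go above it.

```bash
echo '{"tx":[0.032, 0.0325, 0, 0, 0], "ty":[0.005, 0.0053, 0, 0, 0], "tz":[0, 0, 0.04, 0.03, 0.012], "turn":[0, 0, 0, 0, 0]}' > rows.txt && python3 jog.py rows.txt
echo '{"tx":[0, 0], "ty":[0, 0], "tz":[0, 0], "turn":[0, 0]}' > rows.txt && python3 jog.py rows.txt
python3 -c "from h import *;where()"
```

```text
time: 12.2
tool_pos: [0.4068, 0.0253, 0.088]
tcp_rot: [-2.108, -2.326, 0.004]
wrist_force: [-0.0, -1.0, 0.3]
width: 0.0
grip_force: 0.0
time: 12.45
tool_pos: [0.4092, 0.0254, 0.0911]
tcp_rot: [2.108, 2.327, 0.002]
wrist_force: [-0.3, -0.0, 0.4]
width: 0.003
grip_force: 0.0
t 12.45 mixer x 0.0512 y 0.0307 z 0.0911 toolx in mixer 1.0 -0.002 F [-0.3 -0.   0.4] w 0.003
```

```bash
echo '{"tx":[0, 0, 0, 0, 0], "ty":[0.0, -0.001, 0, 0, 0], "tz":[0.006, 0.006, 0.003, 0.001, 0], "turn":[0, 0, 0, 0, 0]}' > rows.txt && python3 jog.py rows.txt
echo '{"tx":[0, 0, 0, 0], "ty":[0, 0, 0, 0], "tz":[0.001, 0.001, 0.001, 0], "turn":[0, 0, 0, 0]}' > rows.txt && python3 jog.py rows.txt
python3 -c "from h import *;where()"
```

```text
time: 13.08
tool_pos: [0.4071, 0.0255, 0.0742]
tcp_rot: [2.108, 2.328, 0.0]
wrist_force: [-0.8, -0.3, 3.4]
width: -0.004
grip_force: 1.7
time: 13.58
tool_pos: [0.4072, 0.0256, 0.0731]
tcp_rot: [-2.109, -2.329, 0.0]
wrist_force: [-7.9, -0.9, 21.5]
width: 0.001
grip_force: 10.8
t 13.57 mixer x 0.0516 y 0.0326 z 0.0731 toolx in mixer 1.0 -0.001 F [-7.9 -0.9 21.5] w 0.001
```

Run:
```python
from h import *
w=bot.read_camera("wrist")[150:330,160:400,::-1];s=bot.read_camera("scene")[165:235,185:285,::-1]
w=cv2.resize(w,None,fx=2,fy=2);s=cv2.resize(s,None,fx=3.1,fy=5,interpolation=cv2.INTER_CUBIC)
c=np.zeros((360,800,3),np.uint8);c[:,:480]=w;c[:350,485:485+310]=s;cv2.imwrite("pics/p1.png",c)
```

```text
(no output)
```

View pics/p1.png

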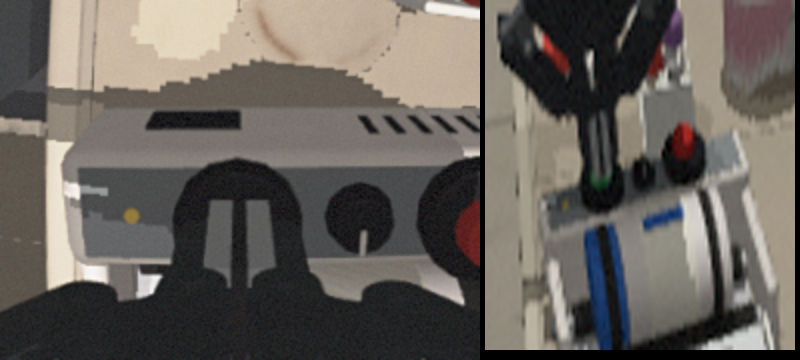

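The shut fingers are on the green key, inside its black collar. Force is 21 N, so either the key is at its stop or the fingers are on something stiff. I'll release slowly and read the force profile to find the key's travel.

```bash
for r in 1; do
echo '{"tx":[0, 0], "ty":[0, 0], "tz":[-0.001, 0], "turn":[0, 0]}' > rows.txt && python3 jog.py rows.txt; echo '{"tx":[0, 0], "ty":[0, 0], "tz":[-0.001, 0], "turn":[0, 0]}' > rows.txt && python3 jog.py rows.txt; echo '{"tx":[0, 0], "ty":[0, 0], "tz":[-0.001, 0], "turn":[0, 0]}' > rows.txt && python3 jog.py rows.txt; echo '{"tx":[0, 0], "ty":[0, 0], "tz":[-0.001, 0], "turn":[0, 0]}' > rows.txt && python3 jog.py rows.txt; echo '{"tx":[0, 0], "ty":[0, 0], "tz":[-0.001, 0], "turn":[0, 0]}' > rows.txt && python3 jog.py rows.txt; echo '{"tx":[0, 0], "ty":[0, 0], "tz":[-0.001, 0], "turn":[0, 0]}' > rows.txt && python3 jog.py rows.txt; echo '{"tx":[0, 0], "ty":[0, 0], "tz":[-0.001, 0], "turn":[0, 0]}' > rows.txt && python3 jog.py rows.txt; echo '{"tx":[0, 0], "ty":[0, 0], "tz":[-0.002, 0], "turn":[0, 0]}' > rows.txt && python3 jog.py rows.txt; echo '{"tx":[0, 0], "ty":[0, 0], "tz":[-0.002, 0], "turn":[0, 0]}' > rows.txt && python3 jog.py rows.txt
done | egrep "tool_pos|force"
```

```text
tool_pos: [0.4072, 0.0255, 0.0733]
wrist_force: [-4.9, -0.6, 13.6]
grip_force: 7.0
tool_pos: [0.4071, 0.0255, 0.0735]
wrist_force: [-1.0, 0.1, 7.2]
grip_force: 3.8
tool_pos: [0.4071, 0.0255, 0.074]
wrist_force: [0.2, -1.0, 3.4]
grip_force: 1.8
tool_pos: [0.4071, 0.0256, 0.075]
wrist_force: [1.8, -0.5, 1.8]
grip_force: 1.5
tool_pos: [0.4071, 0.0255, 0.076]
wrist_force: [1.6, -1.4, 2.8]
grip_force: 1.2
tool_pos: [0.4068, 0.0256, 0.0769]
wrist_force: [1.4, -1.6, 2.0]
grip_force: 1.0
tool_pos: [0.4066, 0.0257, 0.0778]
wrist_force: [0.7, -0.2, 0.9]
grip_force: 0.7
tool_pos: [0.4061, 0.0256, 0.0795]
wrist_force: [-0.2, 0.5, -0.5]
grip_force: 0.0
tool_pos: [0.4067, 0.0256, 0.0819]
wrist_force: [0.5, -0.3, -0.3]
grip_force: 0.0
```

The profile is clear. The spring force starts at about 78.5 mm and a hard stop follows at 73.5 mm, which is the full 5 mm of travel, so the key was pressed fully and is now released. I'll rise and check the result.

```bash
echo '{"tx":[0, 0, -0.03, -0.04, -0.03], "ty":[0, 0, 0, 0, 0], "tz":[-0.03, -0.05, -0.03, 0, 0], "turn":[0, 0, 0, 0, 0]}' > rows.txt && python3 jog.py rows.txt; echo '{"tx":[0, 0, 0], "ty":[0, 0, 0], "tz":[0, 0, 0], "turn":[0, 0, 0]}' > rows.txt && python3 jog.py rows.txt
python3 - <<'E'
from h import *
where();i=bot.camera_info("wrist");w=bot.read_camera("wrist");cv2.imwrite("pics/w7.png",w[:,:,::-1])
for c,z in(("g",.075),("b",.0465)):
    a=cen(w,c,(100,0,460,250));print(c,a[0],*wp(a[0],z,i))
E
```

```text
time: 16.55
tool_pos: [0.4172, -0.0752, 0.1928]
tcp_rot: [2.108, 2.327, 0.001]
wrist_force: [0.5, -0.1, 0.0]
width: -0.004
grip_force: 0.0
time: 16.92
tool_pos: [0.4164, -0.0731, 0.1916]
tcp_rot: [-2.107, -2.329, 0.0]
wrist_force: [0.0, 0.8, 0.2]
width: 0.003
grip_force: 0.0
t 16.93 mixer x -0.0475 y 0.0333 z 0.1916 toolx in mixer 1.0 -0.0 F [0.  0.8 0.2] w 0.003
g [279.7251462   86.71345029] [0.40782642 0.02576387 0.075     ] [0.05171991 0.03196232]
b [260.7168 148.376 ] [ 0.39630083 -0.0269572   0.0465    ] [0.000415  0.0487024]
```

View pics/w7.png

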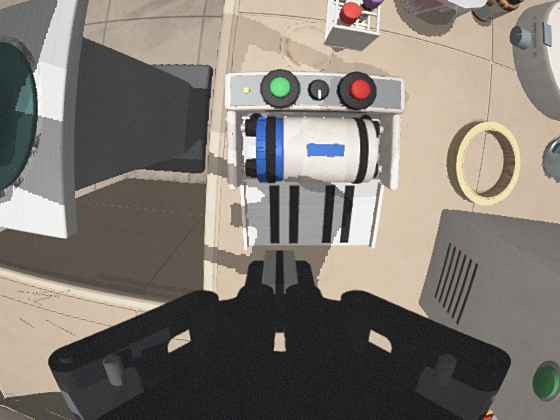

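The jar lies between the rollers at (312,148), the green key at (280,87) is back up, and the robot touches nothing.

```bash
python3 -c "from workcell import bot;print(bot.finish_job())"
```

```text
the job is handed in; nothing more can be done
None
```

The job is handed in: the jar lies in the hollow between the two rollers, the green start key was pressed its full 5 mm and released, and the red stop key and other bench items were not touched.

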